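# Hold a thermal cycler's sprung lid just under its balance point

## Task

I am about to set the hinge spring of the thermal cycler and need its lid held: first turn the lock knob on the lid anticlockwise until it clicks over its detent and stays unlocked. Then take hold of the lid, best by its front handle, and raise it a few degrees past its balance point, where the spring takes over, but do not let it fly back or slam shut. Ease it down to just below the balance point, at most about ten degrees under it, and finish still holding the lid in the fingers, steady there; leave the other things on the bench where they are.

Things in the scene. Friction and masses are not known exactly. Their poses are not given: they have to be found in the camera images.
- cycler: compact bench-top thermal cycler, fixed: white housing 290 mm deep (its x) x 200 mm wide (its y), deck 135 mm high, sloping control panel with screen and keys at the front, grey lid over the rear two thirds. Origin: centre of its underside, on the bench. x points from the control panel to the hinge at the rear, y to the left, z up
- lid: the lid with handle and knob. Origin: middle of its hinge axis, 125 mm behind the cycler's origin, 135 mm above the bench; x, y, z as the cycler's when shut. It reaches 190 mm from the axis to its front face, 200 mm wide, 40 mm thick, top 175 mm above the bench when shut, about 1 kg. At lid angle a the handle is 235 cos(a) - 25 sin(a) mm in front of the axis and 235 sin(a) + 25 cos(a) mm above it
- lid_angle (a joint): opening angle of the lid, rad: 0 shut, grows as the front rises, stop at 1.45 (over 1.2 counts as flown back). Spring hinge: below the balance point at 0.70 (40 degrees, +-0.02) the lid falls shut if let go, above it the spring throws it open. About 1.6 N at the handle lift it from shut, falling to none at balance; 0.1 rad to either side it pushes with 0.3 N. Knob locked: lifts under 0.02
- lid_handle (a point): steel grab bar of the lid: round, 12 mm thick, 120 mm long along the cycler's y, on two 10 mm posts at its ends, its axis 45 mm clear of the lid's front face. This point: middle of the bar, on its axis; lid shut, 160 mm above the bench, about 45 mm above the control panel; at balance about 305 mm above the bench. Can be pinched from above; the bar then turns between the fingers as the lid rises
- knob_grip (a point): lock knob on the lid, black: round foot 52 mm across, 8 mm high, with an upright grip bar 52 mm long, 14 mm thick, from 8 to 42 mm above the lid's top. This point: on its axis, 31 mm above the lid's top (206 mm above the bench, lid shut), 140 mm in front of the hinge axis, mid-width. Axes turn with the knob: y along the bar, z up. Locked, the bar lies along the cycler's y
- knob_angle (a joint): angle of the lock knob, rad: 0 locked (stop), grows anticlockwise seen from above, 1.15 unlocked (stop). A sprung ball detent throws it back below 0.58 and on to 1.1 or more by itself beyond; takes about 0.2 Nm at most. The lid is free above about 1.0
- tube_rack: white rack of microtubes, 110 x 65 mm, 44 mm high, loose, beside the cycler; origin: centre of its underside
- tip_box: shut box of pipette tips, 120 x 82 mm, 64 mm high, loose, beside the cycler; origin: centre of its underside
- timer: flat bench timer, 64 x 64 mm, 18 mm high, loose, beside the cycler's front; origin: centre of its underside
- cool_block: aluminium cooling block, 130 x 90 x 30 mm, loose; origin: centre of its underside
- reagent: amber reagent bottle, 56 mm across, 115 mm high, loose; origin: centre of its underside
- beaker: clear beaker, 70 mm across, 85 mm high, loose; origin: centre of its underside
- jar: small white screw-cap jar, 44 mm across, 52 mm high, loose, beside the cycler's front; origin: centre of its underside

How it is judged:
On the way, in this order (a step that is already met when the one before it is completed fails the run):
1. the knob has clicked over its detent and stands unlocked, the lid still shut (value of joint knob_angle above 1 rad and value of joint lid_angle below 0.05 rad), for 0.2 s.
2. the lid, held by the fingers, is past its balance point (value of joint lid_angle above 0.74 rad and contact force between the fingers and lid above 0.05 N), for 0.1 s.
At the end, for the whole second after the job is handed in: the lid stands still between 0.50 and 0.67 rad open (0.03 to 0.20 rad below its balance point), where it would fall by itself, the fingers carry it, and the knob is still unlocked (over 1.0 rad) (value of joint lid_angle between 0.5 and 0.67 rad and velocity of joint lid_angle between -0.1 and 0.1 rad/s and contact force between the fingers and lid above 0.05 N and value of joint knob_angle above 1 rad); the arm keeps its last pose, push and grip.
It fails at once if the lid flies back (over 1.2 rad) (value of joint lid_angle above 1.2 rad).
It fails at once if the lid falls or slams (closing faster than 2 rad/s) (velocity of joint lid_angle below -2 rad/s).
It fails at once if another thing on the bench is moved by more than 30 mm (distance of any of tube_rack, tip_box, timer, cool_block, reagent, beaker, jar from where it was at the start of the episode above 0.03 m).
It also fails if it takes over 48 s, if anything falls off the work surface, if the arm or the gripper's body presses on something with over 40 N, if the wrist force passes 120 N, or if a joint passes its speed limit or range.

## Robot

A 6-joint arm with a two-finger parallel gripper is mounted at the origin on the work surface. World frame = base frame: x ahead of the robot, y to its left, z up, the work surface at z = 0. Lengths are in m, angles in rad, forces in N, time in s.
With the tool pointing down it reaches from about 0.35 to 0.975 m from the base axis. Payload 17.4 kg.
Tool frame: the origin (TCP) lies midway between the tips of the shut fingers; the grasp point (between the pads) lies 19 mm behind it; z points along the fingers, y is the direction in which the jaws open and shut (so a half turn about z gives the same grasp; the last joint's range is limited). The gripper opens to 85 mm and grips with 20 to 120 N. Pads are 22 mm wide; open, the fingers measure 114 mm over their backs; the gripper's body (76 mm by 85 mm) begins 54 mm behind the grasp point. The pads swing forward as they close: fully open they stand 13 mm farther back than shut.
Start: joints at [1.304, 0.116, 1.442, -0, 1.584, -0.038], TCP at [0.153, 0.657, 0.201] pointing down, gripper open.
Joint ranges: [-2.83, 2.83], [-0.83, 2.19], [0.07, 2.5], [-1.14, 4.28], [0.01, 3], [-2.97, 2.97]. Speed limits (rad/s): [1.89, 1.89, 2.22, 3.14, 3.14, 3.14].

## Interface

Orientations are given as a 3x3 rotation matrix whose columns are the frame's x, y, z axes.
In Python, from plant import env, vision gives the robot as it stands.
- The arm moves only by the tool apply_moves, never from a script. Its argument "motion" is a list of rows, each an object of numbers: "dx", "dy", "dz": the shift along the tool's x, y, z in mm; "ax", "ay", "az": the turn, a rotation vector about the tool's x, y, z in degrees. In form: [{"dx": .., "dy": .., "dz": .., "ax": .., "ay": .., "az": ..}, ...]. A call has 1 to 10 rows; each row is the pose to reach, as a shift and turn from the pose measured when the call began, along the tool's axes at that moment; what a row does not reach only later rows make up. A row lasts 1/12 s, in which the tool goes at most 41.7 mm and 7.16 degrees, less where a joint would pass 70% of its speed; a pose out of reach is approached as far as the arm can. A call with a gripper value outside its range is refused whole. "hand" is the closure, from 0 (fully open) to 1 (shut), set as the call begins (left out, the last holds). The fingers move at their own pace and stop on an object; "force" is the grip in N (left out, the last holds). Time passes only in rows, so rows that repeat a pose let the fingers close. It gives the time, the measured TCP pose, the force and the opening at its end, in the units of the state.
- env.sense(): the state, without advancing time (a new reading comes with each control period).
- vision.grab_frame(name): name is "scene" or "top"; returns (picture, depth): 480x640x3 uint8, red, green, blue; 480x640 float32, m along the optical axis (not along the pixel's ray), 0 where there is no reading.
- vision.camera_params(name): a dict with "intrinsics" (3x3 intrinsics, pixels), "dist" ([k1, k2, p1, p2, k3] as OpenCV has them; the pictures are not rectified), "R" (3x3) and "t" (3): a world point X has camera coordinates R X + t. Camera axes: x right, y down, z forward; pixel columns grow to the right and rows downward; lengths in m; the calibration is good to about 2 mm. A picture is of the moment at which its call begins. camera_params takes no time and is no camera call.
- env.sign_off(): hands the job in, once; it reports no verdict.
The state is a dict: "t": time; "joint_positions": joint angles; "dq": joint speeds; "joint_torque": joint torques, N m; "ee_pos": TCP position; "orientation": TCP orientation; "force": force on the tool from outside, world axes, zero at the start; "moment": the same for the moment, N m; "finger_gap": finger opening in m.
Only numpy, scipy, OpenCV 4.12 (cv2) and the standard library are available. Lean on these libraries where they do the work, as an engineer would, in place of code of your own. Each camera call takes 0.05 s, during which the arm holds its last target.

## Working session

There is one attempt and no reset: what is moved stays moved. The work goes in short steps, Python scripts to look and compute and a tool call to move; the robot and the scene stay as the last step left them, time stands still between calls to the robot, and variables do not carry over. Pictures are saved under pics/ and viewed, and the job is handed in when it is done.

Besides the shell and the picture viewer there is one more tool, called after "Call:" as name(argument=value, ...) on one line, values as JSON. apply_moves: Moves the arm, as the interface text tells. Its arguments: {"type":"object","properties":{"motion":{"type":"array","items":{"type":"object","properties":{"dx":{"type":"number"},"dy":{"type":"number"},"dz":{"type":"number"},"ax":{"type":"number"},"ay":{"type":"number"},"az":{"type":"number"}}}},"hand":{"type":"number"},"force":{"type":"number"}},"required":["motion"]}

```bash
ls; mkdir -p pics; python3 - <<'E'
from plant import env, vision
import cv2,numpy as np
s=env.sense(); print({k:np.round(v,4).tolist() for k,v in s.items()})
for n in ("scene","top"):
    p,d=vision.grab_frame(n); cv2.imwrite(f"pics/{n}0.png",p[:,:,::-1]); np.save(f"pics/{n}0.npy",d)
    c=vision.camera_params(n); print(n,{k:np.round(v,4).tolist() for k,v in c.items()})
E
```

```text
pics
{'t': 0.0, 'joint_positions': [1.3042, 0.1165, 1.4423, 0.0, 1.584, -0.0378], 'dq': [-0.0007, -0.0004, 0.001, 0.0011, 0.0013, 0.0004], 'joint_torque': [0.0007, -73.1989, -63.2499, -0.0001, 0.0063, 0.0], 'ee_pos': [0.153, 0.6572, 0.2004], 'orientation': [[-0.9739, 0.2268, -0.0003], [0.2268, 0.9739, -0.0011], [0.0001, -0.0012, -1.0]], 'force': [0.2856, -0.8856, -1.041], 'moment': [0.0269, 0.0146, 0.0187], 'finger_gap': 0.0851}
scene {'intrinsics': [[478.3996, 0.0, 315.1632], [0.0, 478.3996, 236.7978], [0.0, 0.0, 1.0]], 'dist': [-0.0859, 0.0, 0.0, 0.0, 0.0], 'R': [[-0.8617, 0.5072, -0.0155], [0.313, 0.5073, -0.8029], [-0.3994, -0.6967, -0.5959]], 't': [0.4702, -0.0423, 1.5196]}
top {'intrinsics': [[525.9748, 0.0, 322.3455], [0.0, 525.9748, 240.5404], [0.0, 0.0, 1.0]], 'dist': [-0.1105, 0.0, 0.0, 0.0, 0.0], 'R': [[0.0228, -0.9997, 0.0073], [-0.985, -0.0237, -0.171], [0.1712, -0.0032, -0.9852]], 't': [-0.0286, 0.5723, 1.5017]}
```

View pics/scene0.png

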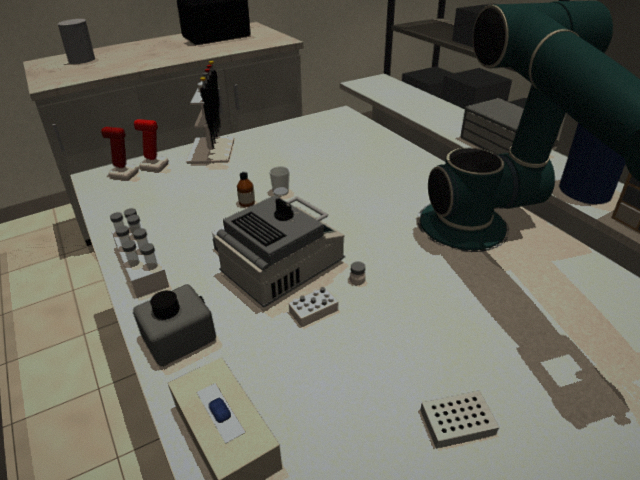

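View pics/top0.png

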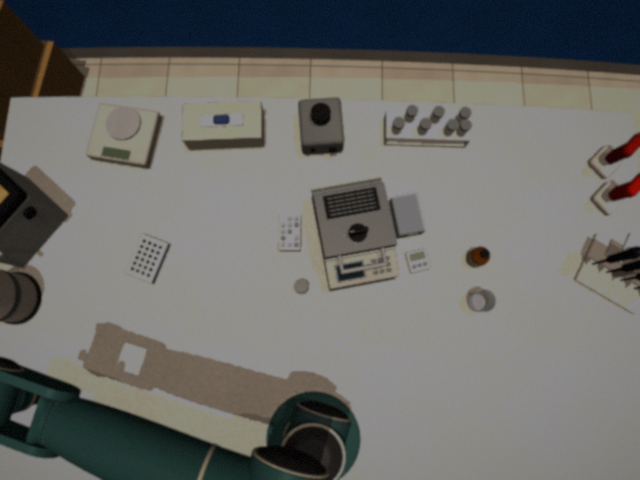

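The scene shows the cycler near (280,245). In the top view its lid is around (355,215), the knob near (357,231) and the handle near (365,268), facing the robot. I'll enlarge the crop.

```bash
cat > h.py <<'E'
from plant import env, vision
import cv2,numpy as np
def ray(n,uv):
    c=vision.camera_params(n);K=np.array(c["intrinsics"]);D=np.array(c["dist"]);R=np.array(c["R"]);t=np.array(c["t"])
    u=cv2.undistortPoints(np.array(uv,float).reshape(-1,1,2),K,D).reshape(-1,2)
    d=np.c_[u,np.ones(len(u))]@R
    return -R.T@t,d
def atz(n,uv,z):
    o,d=ray(n,uv); return o+d*((np.asarray(z)-o[2])/d[:,2])[:,None]
def proj(n,X):
    c=vision.camera_params(n);R=np.array(c["R"]);t=np.array(c["t"])
    return cv2.projectPoints(np.array(X,float).reshape(-1,1,3),cv2.Rodrigues(R)[0],t,np.array(c["intrinsics"]),np.array(c["dist"]))[0].reshape(-1,2)
def cloud(n,d):
    v,u=np.mgrid[0:480,0:640]; o,r=ray(n,np.c_[u.ravel(),v.ravel()])
    P=o+r*d.ravel()[:,None]; return P.reshape(480,640,3)
E
python3 - <<'E'
import cv2
a=cv2.imread("pics/top0.png")[165:305,265:445]; a=cv2.convertScaleAbs(a,alpha=1.3)
cv2.imwrite("pics/top0c.png",cv2.resize(a,None,fx=4.2,fy=4.2,interpolation=2))
a=cv2.imread("pics/scene0.png")[160:320,200:400]; a=cv2.convertScaleAbs(a,alpha=1.5)
cv2.imwrite("pics/scene0c.png",cv2.resize(a,None,fx=3.7,fy=3.7,interpolation=2))
E
```

```text
(no output)
```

View pics/top0c.png

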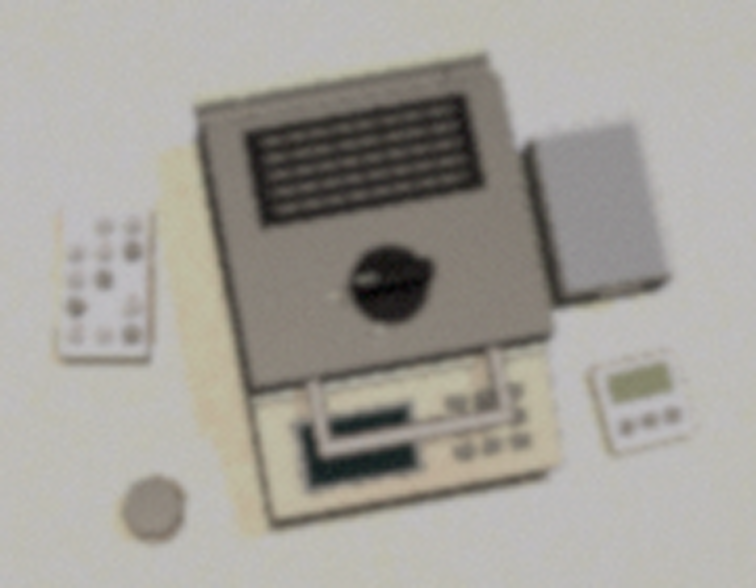

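View pics/scene0c.png

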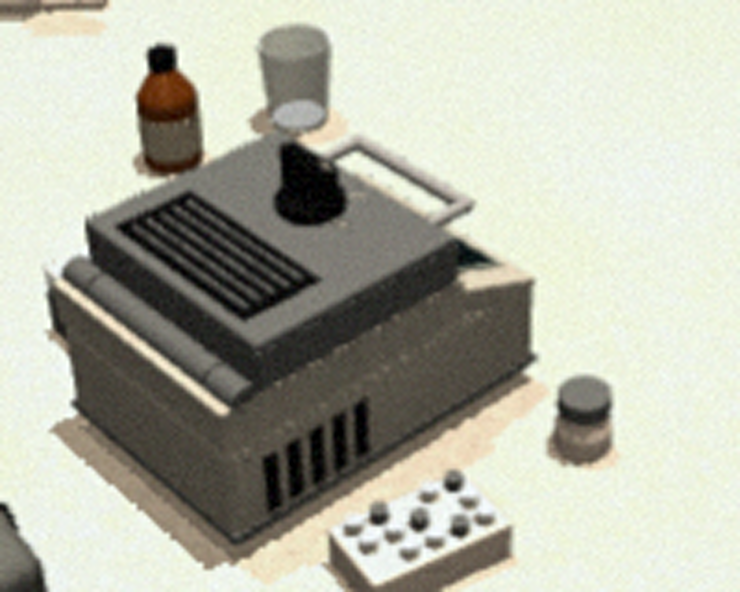

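The top crop shows the lid front corners at about (253,386) and (550,335), and handle bar ends at about (322,445) and (510,415). The knob axis is near (390,285), with its bar along the cycler's y (locked). The scene crop shows lid front corners at (458,243) and (277,138). I'll fit the cycler pose from both views.

```bash
cat > fit.py <<'E'
from h import *
from scipy.optimize import least_squares
f=lambda p,s,o:(np.array(p)+.5)/s-.5+np.array(o)
M=[("top",(253,387),4.2,(265,165),(-.065,.1,.175)),("top",(550,336),4.2,(265,165),(-.065,-.1,.175)),
("top",(322,446),4.2,(265,165),(-.11,.057,.160)),("top",(511,415),4.2,(265,165),(-.11,-.057,.160)),
("scene",(458,243),3.7,(200,160),(-.065,.1,.175)),("scene",(277,138),3.7,(200,160),(-.065,-.1,.175)),
("scene",(357,143),3.7,(200,160),(-.11,-.057,.160)),("scene",(467,206),3.7,(200,160),(-.11,.057,.160))]
def W(p,L):
    c,s=np.cos(p[2]),np.sin(p[2]); return np.array([p[0]+c*L[0]-s*L[1],p[1]+s*L[0]+c*L[1],L[2]])
def res(p,cams=("top","scene")): return np.concatenate([proj(n,W(p,L))[0]-f(q,s,o) for n,q,s,o,L in M if n in cams])
for cams in (("top",),("scene",),("top","scene")):
    r=least_squares(res,[.7,-.1,0],args=(cams,)); print(cams,np.round(r.x,4),np.round(r.fun,1))
p=r.x
print("handle",W(p,(-.11,0,.16)),"knob",W(p,(-.015,0,.206)))
for n in("top","scene"):
    P=cloud(n,np.load(f"pics/{n}0.npy"))
    for nm,L in (("lidtop",(0.05,.07,.175)),("lidtopR",(0.03,-.07,.175)),("lidtopF",(-.05,.06,.175)),("knobtop",(-.015,0,.217))):
        u=np.round(proj(n,W(p,L))[0]).astype(int); print(n,nm,u,W(p,L).round(3),P[u[1],u[0]].round(3))
    # grasp lid top plane boundary
    m=(abs(P[...,2]-.175)<.006); c,s=np.cos(p[2]),np.sin(p[2]); d=P[...,:2]-p[:2]; X=d@[c,s]; Y=d@[-s,c]
    m&=(abs(X)<.2)&(abs(Y)<.15); print(n,"lid top extents x",np.percentile(X[m],[1,99]).round(3),"y",np.percentile(Y[m],[1,99]).round(3), "z",np.median(P[...,2][m]).round(4))
    m=(P[...,2]>.205)&(P[...,2]<.23)&(abs(X)<.06)&(abs(Y)<.1); q=np.c_[X[m],Y[m]]; print(n,"knob",q.mean(0).round(4),len(q),np.ptp(q,axis=0).round(3))
E
python3 fit.py
```

```text
('top',) [ 0.5902 -0.1065  0.1968] [-0.5 -0.   1.4 -0.5  1.5  0.2 -2.3  0.3]
('scene',) [ 0.5935 -0.0967  0.2286] [ 0.7 -0.7 -0.3 -1.4  0.5  1.5 -0.9  0.6]
('top', 'scene') [ 0.5909 -0.1037  0.2099] [-1.1  0.1  0.6 -1.3  1.1  0.1 -2.9 -0.3  0.  -1.8  0.2 -2.8  0.9  0.3
 -1.2 -0.5]
handle [ 0.4832821  -0.12664341  0.16      ] knob [ 0.5761975  -0.10685125  0.206     ]
top lidtop [327 214] [ 0.625 -0.025  0.175] [ 0.625 -0.026  0.176]
top lidtopR [378 212] [ 0.635 -0.166  0.175] [ 0.636 -0.166  0.168]
top lidtopF [337 249] [ 0.529 -0.055  0.175] [ 0.528 -0.055  0.18 ]
top knobtop [358 229] [ 0.576 -0.107  0.217] [ 0.576 -0.107  0.223]
top lid top extents x [-0.066  0.11 ] y [-0.1    0.096] z 0.1752
top knob [-0.0172 -0.002 ] 112 [0.015 0.051]
scene lidtop [281 237] [ 0.625 -0.025  0.175] [ 0.627 -0.022  0.177]
scene lidtopR [254 211] [ 0.635 -0.166  0.175] [ 0.634 -0.166  0.175]
scene lidtopF [309 219] [ 0.529 -0.055  0.175] [ 0.527 -0.058  0.174]
scene knobtop [283 202] [ 0.576 -0.107  0.217] [ 0.578 -0.102  0.22 ]
scene lid top extents x [-0.063  0.112] y [-0.097  0.1  ] z 0.1756
scene knob [-0.0135  0.0037] 109 [0.016 0.055]
```

```bash
cat > fit2.py <<'E'
from h import *
p=[.5909,-.1037,.21]
for n in("top","scene"):
    P=cloud(n,np.load(f"pics/{n}0.npy")); c,s=np.cos(p[2]),np.sin(p[2]); d=P[...,:2]-p[:2]; X=d@[c,s]; Y=d@[-s,c]
    m=(abs(P[...,2]-.176)<.012)&(abs(Y)<.12)&(X>-.075)&(X<.15)
    m=cv2.morphologyEx(m.astype(np.uint8),cv2.MORPH_OPEN,np.ones((3,3)))>0
    q=P[m][:,:2].astype(np.float32)
    r=cv2.minAreaRect(q*1000); print(n,"rect",r,len(q))
    # edges: per-row fits: front edge line & side lines in local frame
    x,y=X[m],Y[m]
    def edge(a,b,lo,hi,sgn):
        bins=np.arange(lo,hi,.008); pts=[(k+.004,np.sort(sgn*b[(a>=k)&(a<k+.008)])[-2:].mean()*sgn) for k in bins if ((a>=k)&(a<k+.008)).sum()>5]
        pts=np.array(pts); k=np.polyfit(pts[:,0],pts[:,1],1); k=np.polyfit(*pts[abs(np.polyval(k,pts[:,0])-pts[:,1])<.004].T,1); return k.round(4)
    print("front",edge(y,x,-.08,.08,-1),"left",edge(x,y,-.05,.08,1),"right",edge(x,y,-.05,.08,-1))
    k=(P[...,2]>.205)&(P[...,2]<.235)&(abs(X)<.06)&(abs(Y)<.1); q=P[k][:,:2].astype(np.float32)*1000
    print("knob",cv2.minAreaRect(q))
    h=(P[...,2]>.145)&(P[...,2]<.18)&(X<-.1)&(X>-.13)&(abs(Y)<.09); q=P[h]; print("handle n",h.sum(),q.mean(0).round(4) if h.any() else 0); 
    if h.sum()>10: print(cv2.minAreaRect(q[:,:2].astype(np.float32)*1000), np.median(q[:,2]))
E
python3 fit2.py
```

```text
top rect ((613.6831665039062, -101.99613952636719), (179.47581481933594, 201.6000518798828), 11.822906494140625) 4522
front [ 0.0006 -0.0662] left [-0.0003  0.0968] right [ 0.0051 -0.1012]
knob ((575.4375, -109.15103149414062), (14.549378395080566, 51.20904541015625), 12.777242660522461)
handle n 221 [ 0.4826 -0.1291  0.1648]
((484.7763977050781, -128.48452758789062), (17.696327209472656, 128.86474609375), 11.953413009643555) 0.16495821842626612
scene rect ((614.7409057617188, -99.63487243652344), (180.56410217285156, 206.66421508789062), 12.472113609313965) 3088
front [-0.262  -0.0507] left [0.0026 0.1006] right [ 0.0005 -0.0971]
knob ((575.8234252929688, -106.99510955810547), (15.545909881591797, 54.62257766723633), 12.436936378479004)
handle n 167 [ 0.4845 -0.1235  0.1639]
((483.8919677734375, -125.664306640625), (17.7622013092041, 130.07443237304688), 11.994428634643555) 0.16456254791957248
```

Both views agree: yaw is about 0.21 rad, the knob is at about (0.576,-0.1075) and the handle at about (0.484,-0.127). The heights check against 0.175, 0.217 and 0.166. Next I'll move above the knob.

```bash
cat > go.py <<'E'
import sys
from h import *
from scipy.spatial.transform import Rotation as Ro
def go(pos,yaw):
    s=env.sense(); R=np.array(s["orientation"]); y=np.array([np.cos(yaw),np.sin(yaw),0]); z=np.array([0,0,-1.]); T=np.c_[np.cross(y,z),y,z]
    d=R.T@(np.array(pos)-s["ee_pos"])*1000; a=Ro.from_matrix(R.T@T).as_rotvec(degrees=True)
    print("t",round(s["t"],2),"d",d.round(1),"a",a.round(2),"pos",np.round(s["ee_pos"],4),"F",np.round(s["force"],2),"M",np.round(s["moment"],2),"gap",round(s["finger_gap"],4))
a=list(map(float,sys.argv[1:])); go(a[:3],a[3])
E
python3 go.py .576 -.1075 .30 .21
```

```text
t 0.1 d [-585.4 -649.   -98.9] a [-5.000e-02  3.000e-02  6.486e+01] pos [0.153  0.6572 0.2004] F [0.09 0.37 0.33] M [ 0.    0.02 -0.01] gap 0.0855
```

Call:
apply_moves(motion=[{"dx":0,"dy":0,"dz":-40,"az":6},{"dx":-28,"dy":-31,"dz":-80,"az":12},{"dx":-56,"dy":-62,"dz":-99,"az":18},{"dx":-84,"dy":-93,"dz":-99,"az":24},{"dx":-112,"dy":-124,"dz":-99,"az":30},{"dx":-140,"dy":-155,"dz":-99,"az":36},{"dx":-168,"dy":-186,"dz":-99,"az":42},{"dx":-196,"dy":-217,"dz":-99,"az":48},{"dx":-224,"dy":-248,"dz":-99,"az":54},{"dx":-252,"dy":-279,"dz":-99,"az":60}], hand=0)

```text
invalid input
```

```bash
python3 go.py .576 -.1075 .30 .21
```

```text
t 0.1 d [-585.4 -649.   -98.9] a [-5.000e-02  3.000e-02  6.486e+01] pos [0.153  0.6572 0.2004] F [0.09 0.37 0.33] M [ 0.    0.02 -0.01] gap 0.0855
```

Call:
apply_moves(motion=[{"dx":0,"dy":0,"dz":-40,"ax":0,"ay":0,"az":6},{"dx":-28,"dy":-31,"dz":-80,"ax":0,"ay":0,"az":12},{"dx":-56,"dy":-62,"dz":-99,"ax":0,"ay":0,"az":18},{"dx":-84,"dy":-93,"dz":-99,"ax":0,"ay":0,"az":24},{"dx":-112,"dy":-124,"dz":-99,"ax":0,"ay":0,"az":30},{"dx":-140,"dy":-155,"dz":-99,"ax":0,"ay":0,"az":36},{"dx":-168,"dy":-186,"dz":-99,"ax":0,"ay":0,"az":42},{"dx":-196,"dy":-217,"dz":-99,"ax":0,"ay":0,"az":48},{"dx":-224,"dy":-248,"dz":-99,"ax":0,"ay":0,"az":54},{"dx":-252,"dy":-279,"dz":-99,"ax":0,"ay":0,"az":60}])

```text
t: 0.93
ee_pos: [0.3265, 0.3427, 0.2996]
orientation: [[-0.286, 0.958, -0.0], [0.958, 0.286, -0.001], [-0.001, -0.0, -1.0]]
force: [1.5, 1.3, 0.9]
finger_gap: 0.0853
```

```bash
python3 go.py .576 -.1075 .30 .21
```

```text
t 0.93 d [-502.8  110.3   -0. ] a [-0.02  0.05  4.59] pos [0.3265 0.3427 0.2996] F [1.48 1.25 0.93] M [-0.03 -0.01  0.06] gap 0.0853
```

Call:
apply_moves(motion=[{"dx":-38,"dy":8,"dz":0,"ax":0,"ay":0,"az":4.6},{"dx":-77,"dy":17,"dz":0,"ax":0,"ay":0,"az":4.6},{"dx":-116,"dy":25,"dz":0,"ax":0,"ay":0,"az":4.6},{"dx":-155,"dy":34,"dz":0,"ax":0,"ay":0,"az":4.6},{"dx":-194,"dy":42,"dz":0,"ax":0,"ay":0,"az":4.6},{"dx":-233,"dy":51,"dz":0,"ax":0,"ay":0,"az":4.6},{"dx":-272,"dy":60,"dz":0,"ax":0,"ay":0,"az":4.6},{"dx":-311,"dy":68,"dz":0,"ax":0,"ay":0,"az":4.6},{"dx":-350,"dy":77,"dz":0,"ax":0,"ay":0,"az":4.6},{"dx":-389,"dy":85,"dz":0,"ax":0,"ay":0,"az":4.6}])

```text
t: 1.77
ee_pos: [0.5197, -0.0078, 0.2997]
orientation: [[-0.208, 0.978, -0.0], [0.978, 0.208, -0.001], [-0.001, -0.0, -1.0]]
force: [0.2, 0.3, 0.7]
finger_gap: 0.0857
```

```bash
python3 go.py .576 -.1075 .27 .21
```

```text
t 1.77 d [-109.2   34.3   29.8] a [-0.02  0.05 -0.03] pos [ 0.5197 -0.0078  0.2997] F [0.18 0.31 0.71] M [ 0.04 -0.01 -0.02] gap 0.0857
```

Call:
apply_moves(motion=[{"dx":-37,"dy":11,"dz":10,"ax":0,"ay":0,"az":0},{"dx":-74,"dy":23,"dz":20,"ax":0,"ay":0,"az":0},{"dx":-109,"dy":34,"dz":29,"ax":0,"ay":0,"az":0},{"dx":-109.2,"dy":34.3,"dz":29.8,"ax":0,"ay":0,"az":0},{"dx":-109.2,"dy":34.3,"dz":29.8,"ax":0,"ay":0,"az":0}])

```text
t: 2.18
ee_pos: [0.576, -0.1089, 0.2681]
orientation: [[-0.206, 0.979, -0.003], [0.979, 0.206, -0.0], [0.0, -0.003, -1.0]]
force: [-0.8, -0.0, -0.4]
finger_gap: 0.0852
```

```bash
python3 go.py .576 -.1075 .192 .21; python3 - <<'E'
from h import *
o=[]
for n,b in (("top",(140,270,265,445)),("scene",(130,290,200,380))):
    p,d=vision.grab_frame(n); np.save(f"pics/{n}1.npy",d); a=p[b[0]:b[1],b[2]:b[3],::-1]; a=cv2.convertScaleAbs(a,alpha=1.5); o.append(cv2.resize(a,(500,int(500*a.shape[0]/a.shape[1])),interpolation=2)); 
    cv2.imwrite(f"pics/{n}1.png",o[-1])
E
```

```text
t 2.18 d [ 1.3  0.5 76.1] a [-0.18 -0.03 -0.17] pos [ 0.576  -0.1089  0.2681] F [-0.76 -0.   -0.38] M [-0.01  0.04  0.03] gap 0.0852
```

View pics/scene1.png

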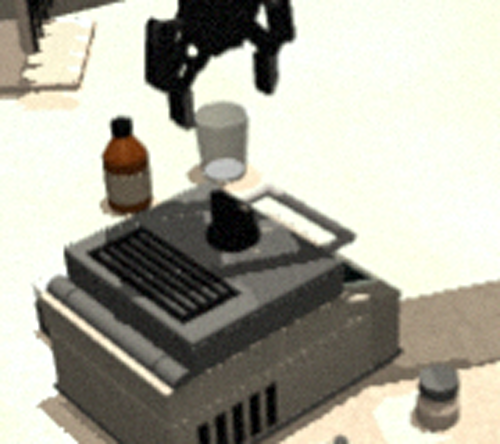

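The gripper stands above the knob, with the fingers at crop (180,100) and (265,75) straddling it at (230,215), and the jaws along the cycler's x. I'll descend and close.

Call:
apply_moves(motion=[{"dx":1.3,"dy":0.5,"dz":25,"ax":0,"ay":0,"az":0},{"dx":1.3,"dy":0.5,"dz":50,"ax":0,"ay":0,"az":0},{"dx":1.3,"dy":0.5,"dz":66,"ax":0,"ay":0,"az":0},{"dx":1.3,"dy":0.5,"dz":74,"ax":0,"ay":0,"az":0},{"dx":1.3,"dy":0.5,"dz":76,"ax":0,"ay":0,"az":0},{"dx":1.3,"dy":0.5,"dz":76,"ax":0,"ay":0,"az":0}])

```text
t: 2.78
ee_pos: [0.5759, -0.1051, 0.1948]
orientation: [[-0.209, 0.978, 0.0], [0.978, 0.209, -0.001], [-0.001, 0.0, -1.0]]
force: [-0.8, 0.2, -0.6]
finger_gap: 0.0857
```

Call:
apply_moves(motion=[{"dx":0,"dy":0,"dz":0,"ax":0,"ay":0,"az":0},{"dx":0,"dy":0,"dz":0,"ax":0,"ay":0,"az":0},{"dx":0,"dy":0,"dz":0,"ax":0,"ay":0,"az":0},{"dx":0,"dy":0,"dz":0,"ax":0,"ay":0,"az":0},{"dx":0,"dy":0,"dz":0,"ax":0,"ay":0,"az":0},{"dx":0,"dy":0,"dz":0,"ax":0,"ay":0,"az":0}], hand=1, force=50)

```text
t: 3.28
ee_pos: [0.576, -0.1052, 0.195]
orientation: [[-0.209, 0.978, 0.0], [0.978, 0.209, -0.001], [-0.001, 0.0, -1.0]]
force: [-0.7, -0.0, 0.4]
finger_gap: 0.0124
```

```bash
python3 go.py .576 -.1075 .192 .21
```

```text
t 3.28 d [-2.3 -0.5  3. ] a [0.01 0.05 0.01] pos [ 0.576  -0.1052  0.195 ] F [-0.73 -0.03  0.42] M [-0.01  0.03  0.  ] gap 0.0124
```

Call:
apply_moves(motion=[{"dx":0,"dy":0,"dz":0,"ax":0,"ay":0,"az":0},{"dx":0,"dy":0,"dz":0,"ax":0,"ay":0,"az":-5},{"dx":0,"dy":0,"dz":0,"ax":0,"ay":0,"az":-10},{"dx":0,"dy":0,"dz":0,"ax":0,"ay":0,"az":-15},{"dx":0,"dy":0,"dz":0,"ax":0,"ay":0,"az":-20},{"dx":0,"dy":0,"dz":0,"ax":0,"ay":0,"az":-25},{"dx":0,"dy":0,"dz":0,"ax":0,"ay":0,"az":-30}])

```text
t: 3.87
ee_pos: [0.576, -0.1052, 0.195]
orientation: [[-0.673, 0.74, 0.0], [0.74, 0.673, -0.001], [-0.001, -0.0, -1.0]]
force: [-0.7, 0.3, -0.2]
finger_gap: -0.0002
```

```bash
python3 go.py .576 -.1075 .195 1.33
```

```text
t 3.87 d [-1.7 -1.6  0. ] a [-3.000e-02  5.000e-02 -3.391e+01] pos [ 0.576  -0.1052  0.195 ] F [-0.65  0.33 -0.18] M [-0.05 -0.03 -0.01] gap -0.0002
```

The gap is 0, so the fingers shut on nothing. I'll look.

```bash
python3 - <<'E'
from h import *
for n,b in (("top",(140,290,265,445)),("scene",(130,290,200,380))):
    p,d=vision.grab_frame(n); np.save(f"pics/{n}2.npy",d); a=p[b[0]:b[1],b[2]:b[3],::-1]; a=cv2.convertScaleAbs(a,alpha=1.7,beta=20)
    cv2.imwrite(f"pics/{n}2.png",cv2.resize(a,(640,int(640*a.shape[0]/a.shape[1])),interpolation=2))
E
```

```text
(no output)
```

View pics/scene2.png

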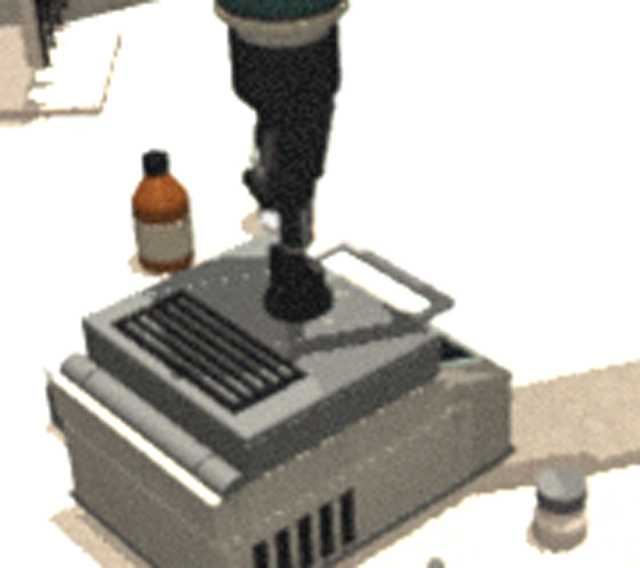

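View pics/top2.png

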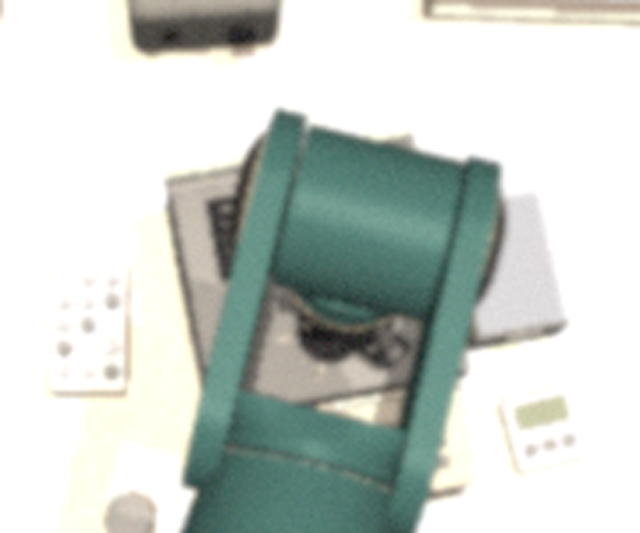

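```bash
python3 - <<'E'
from h import *
s=env.sense(); e=np.array(s["ee_pos"])
for n in ("scene","top"):
    print(n,"cam",ray(n,[[320,240]])[0].round(3)); 
    for h in (0,.02,.04,.06,.1): print(h,proj(n,e+[0,0,h])[0].round(1))
P=cloud("scene",np.load("pics/scene2.npy"))
b=(200,130);sc=640/180
for v in range(170,330,10):
    for u in (283,300):
        x,y=int(u/sc+b[0]),int(v/sc+b[1]); print(v,u,(x,y),P[y,x].round(3),end=" | ")
    print()
E
```

```text
scene cam [1.025 0.842 0.879]
0 [283.5 209.2]
0.02 [283.1 202.8]
0.04 [282.7 196.2]
0.06 [282.2 189.4]
0.1 [281.3 175.6]
top cam [ 0.307 -0.01   1.578]
0 [356.4 230.9]
0.02 [356.9 229.5]
0.04 [357.5 228. ]
0.06 [358.  226.5]
0.1 [359.2 223.3]
170 283 (279, 177) [ 0.591 -0.087  0.304] | 170 300 (284, 177) [ 0.575 -0.094  0.296] | 
180 283 (279, 180) [ 0.606 -0.057  0.315] | 180 300 (284, 180) [ 0.578 -0.088  0.292] | 
190 283 (279, 183) [ 0.604 -0.063  0.303] | 190 300 (284, 183) [ 0.579 -0.087  0.284] | 
200 283 (279, 186) [ 0.601 -0.07   0.29 ] | 200 300 (284, 186) [ 0.58  -0.085  0.277] | 
210 283 (279, 189) [ 0.596 -0.082  0.274] | 210 300 (284, 189) [ 0.575 -0.096  0.261] | 
220 283 (279, 191) [ 0.589 -0.098  0.258] | 220 300 (284, 191) [ 0.578 -0.091  0.258] | 
230 283 (279, 194) [ 0.588 -0.102  0.247] | 230 300 (284, 194) [ 0.578 -0.092  0.249] | 
240 283 (279, 197) [ 0.588 -0.102  0.238] | 240 300 (284, 197) [ 0.578 -0.093  0.239] | 
250 283 (279, 200) [ 0.581 -0.119  0.218] | 250 300 (284, 200) [ 0.576 -0.098  0.227] | 
260 283 (279, 203) [ 0.583 -0.115  0.211] | 260 300 (284, 203) [ 0.577 -0.098  0.218] | 
270 283 (279, 205) [ 0.582 -0.119  0.202] | 270 300 (284, 205) [ 0.58  -0.093  0.216] | 
280 283 (279, 208) [ 0.583 -0.117  0.195] | 280 300 (284, 208) [ 0.579 -0.096  0.205] | 
290 283 (279, 211) [ 0.584 -0.116  0.186] | 290 300 (284, 211) [ 0.579 -0.097  0.195] | 
300 283 (279, 214) [ 0.589 -0.107  0.184] | 300 300 (284, 214) [ 0.578 -0.099  0.184] | 
310 283 (279, 217) [ 0.596 -0.093  0.185] | 310 300 (284, 217) [ 0.584 -0.088  0.183] | 
320 283 (279, 220) [ 0.597 -0.093  0.176] | 320 300 (284, 220) [ 0.586 -0.085  0.177] |
```

```bash
python3 - <<'E'
from h import *
ims=[]
for i in range(3): ims.append(vision.grab_frame("scene")[0].astype(float))
p=np.mean(ims,0)[170:225,255:315,::-1]; a=np.clip((p/255)**.45*255*1.2,0,255).astype(np.uint8)
cv2.imwrite("pics/z2.png",cv2.resize(a,None,fx=10,fy=10,interpolation=2))
ims=[]
for i in range(3): ims.append(vision.grab_frame("top")[0].astype(float))
p=np.mean(ims,0)[205:260,320:390,::-1]; a=np.clip((p/255)**.45*255*1.2,0,255).astype(np.uint8)
cv2.imwrite("pics/zt2.png",cv2.resize(a,None,fx=10,fy=10,interpolation=2))
E
```

```text
(no output)
```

View pics/z2.png

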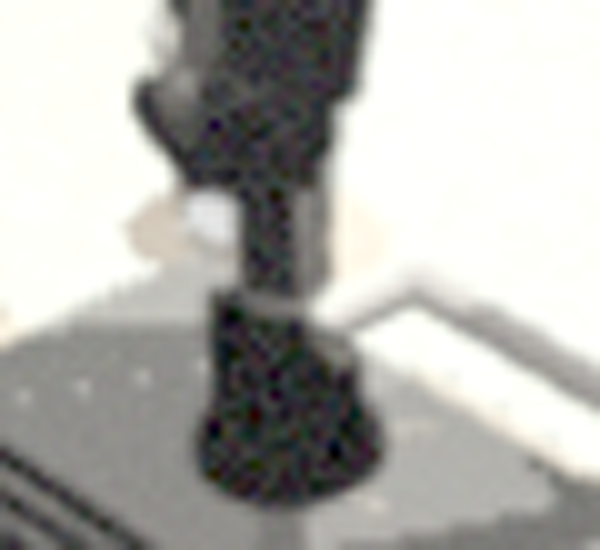

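View pics/zt2.png

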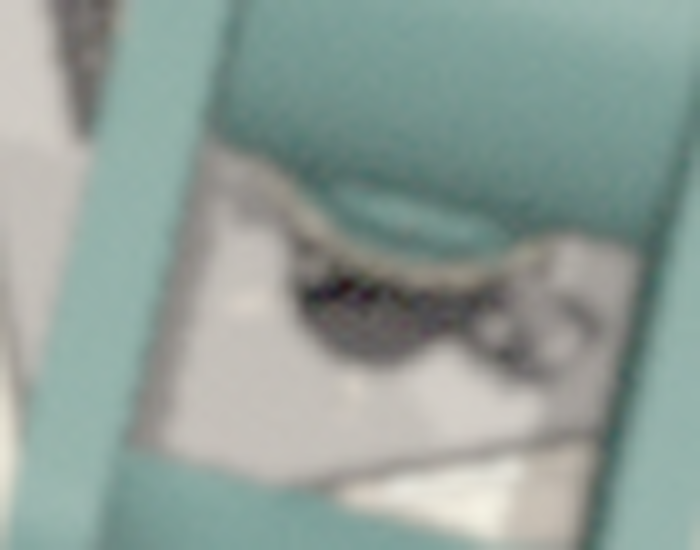

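```bash
python3 - <<'E'
from h import *
for i in (1,2):
  for n in ("scene","top"):
    P=cloud(n,np.load(f"pics/{n}{i}.npy")); d=np.load(f"pics/{n}{i}.npy")
    m=(d>0)&(abs(P[...,0]-.58)<.09)&(abs(P[...,1]+.107)<.07)&(P[...,2]>.19)&(P[...,2]<.42)
    h=[]
    for z in np.arange(.19,.34,.01):
        k=m&(abs(P[...,2]-z)<.005); q=P[k]; h.append((round(z,3),int(k.sum()),q.min(0)[:2].round(3).tolist() if len(q) else 0,q.max(0)[:2].round(3).tolist() if len(q) else 0))
    print(i,n,*h,sep="\n")
E
```

```text
1
scene
(np.float64(0.19), 26, [0.565, -0.129], [0.587, -0.08])
(np.float64(0.2), 53, [0.564, -0.13], [0.588, -0.08])
(np.float64(0.21), 51, [0.564, -0.134], [0.586, -0.081])
(np.float64(0.22), 56, [0.564, -0.131], [0.587, -0.082])
(np.float64(0.23), 0, 0, 0)
(np.float64(0.24), 0, 0, 0)
(np.float64(0.25), 0, 0, 0)
(np.float64(0.26), 0, 0, 0)
(np.float64(0.27), 0, 0, 0)
(np.float64(0.28), 0, 0, 0)
(np.float64(0.29), 0, 0, 0)
(np.float64(0.3), 0, 0, 0)
(np.float64(0.31), 4, [0.531, -0.119], [0.623, -0.09])
(np.float64(0.32), 47, [0.519, -0.126], [0.629, -0.085])
(np.float64(0.33), 57, [0.519, -0.126], [0.632, -0.087])
(np.float64(0.34), 71, [0.521, -0.126], [0.631, -0.085])
1
top
(np.float64(0.19), 7, [0.557, -0.11], [0.573, -0.083])
(np.float64(0.2), 5, [0.564, -0.107], [0.567, -0.085])
(np.float64(0.21), 28, [0.564, -0.119], [0.581, -0.084])
(np.float64(0.22), 35, [0.565, -0.111], [0.58, -0.084])
(np.float64(0.23), 1, [0.57, -0.102], [0.57, -0.102])
(np.float64(0.24), 0, 0, 0)
(np.float64(0.25), 0, 0, 0)
(np.float64(0.26), 0, 0, 0)
(np.float64(0.27), 0, 0, 0)
(np.float64(0.28), 0, 0,
[... 1257 characters left out ...]
04], [0.567, -0.085])
(np.float64(0.21), 14, [0.564, -0.103], [0.578, -0.085])
(np.float64(0.22), 12, [0.565, -0.098], [0.574, -0.084])
(np.float64(0.23), 0, 0, 0)
(np.float64(0.24), 0, 0, 0)
(np.float64(0.25), 0, 0, 0)
(np.float64(0.26), 0, 0, 0)
(np.float64(0.27), 1, [0.546, -0.117], [0.546, -0.117])
(np.float64(0.28), 12, [0.539, -0.124], [0.553, -0.113])
(np.float64(0.29), 10, [0.535, -0.128], [0.548, -0.116])
(np.float64(0.3), 10, [0.531, -0.129], [0.544, -0.117])
(np.float64(0.31), 24, [0.524, -0.155], [0.552, -0.126])
(np.float64(0.32), 60, [0.523, -0.155], [0.619, -0.063])
(np.float64(0.33), 19, [0.536, -0.142], [0.551, -0.122])
(np.float64(0.34), 9, [0.539, -0.138], [0.549, -0.123])
```

Fingertip height by depth is about 0.222 (shut) and 0.313 (open), against a reported TCP of 0.195 and 0.268. So the real tips sit about 28 mm higher than the reported TCP, and the fingers shut just above the knob bar. Nothing was touched and the knob still lies along y. I'll turn back, open, and go about 31 mm lower while watching the force.

Call:
apply_moves(motion=[{"dx":0,"dy":0,"dz":-4,"ax":0,"ay":0,"az":6},{"dx":0,"dy":0,"dz":-4,"ax":0,"ay":0,"az":12},{"dx":0,"dy":0,"dz":-4,"ax":0,"ay":0,"az":18},{"dx":0,"dy":0,"dz":-4,"ax":0,"ay":0,"az":24},{"dx":0,"dy":0,"dz":-4,"ax":0,"ay":0,"az":30.4},{"dx":0,"dy":0,"dz":-4,"ax":0,"ay":0,"az":30.4},{"dx":0,"dy":0,"dz":-4,"ax":0,"ay":0,"az":30.4}], hand=0)

```text
t: 4.85
ee_pos: [0.576, -0.1052, 0.199]
orientation: [[-0.203, 0.979, 0.0], [0.979, 0.203, -0.001], [-0.001, 0.0, -1.0]]
force: [-0.7, -0.3, -0.4]
finger_gap: 0.0834
```

```bash
python3 go.py .576 -.107 .164 .21
```

```text
t 4.85 d [-1.8 -0.4 35. ] a [ 0.01  0.06 -0.31] pos [ 0.576  -0.1052  0.199 ] F [-0.69 -0.32 -0.44] M [ 0.03 -0.01 -0.04] gap 0.0834
```

Call:
apply_moves(motion=[{"dx":-1.8,"dy":-0.4,"dz":10,"ax":0,"ay":0,"az":0},{"dx":-1.8,"dy":-0.4,"dz":20,"ax":0,"ay":0,"az":0},{"dx":-1.8,"dy":-0.4,"dz":28,"ax":0,"ay":0,"az":0},{"dx":-1.8,"dy":-0.4,"dz":33,"ax":0,"ay":0,"az":0},{"dx":-1.8,"dy":-0.4,"dz":35,"ax":0,"ay":0,"az":0}])

```text
t: 5.27
ee_pos: [0.5755, -0.1069, 0.1623]
orientation: [[-0.204, 0.979, -0.001], [0.979, 0.204, -0.0], [-0.0, -0.001, -1.0]]
force: [-0.7, -0.1, -0.6]
finger_gap: 0.0853
```

Call:
apply_moves(motion=[{"dx":0,"dy":0,"dz":0,"ax":0,"ay":0,"az":0},{"dx":0,"dy":0,"dz":0,"ax":0,"ay":0,"az":0},{"dx":0,"dy":0,"dz":0,"ax":0,"ay":0,"az":0},{"dx":0,"dy":0,"dz":0,"ax":0,"ay":0,"az":0},{"dx":0,"dy":0,"dz":0,"ax":0,"ay":0,"az":0},{"dx":0,"dy":0,"dz":0,"ax":0,"ay":0,"az":0},{"dx":0,"dy":0,"dz":0,"ax":0,"ay":0,"az":0},{"dx":0,"dy":0,"dz":0,"ax":0,"ay":0,"az":0}], hand=1, force=50)

```text
t: 5.93
ee_pos: [0.5761, -0.1068, 0.1628]
orientation: [[-0.204, 0.979, 0.0], [0.979, 0.204, -0.0], [-0.0, 0.0, -1.0]]
force: [5.0, 1.2, 0.9]
finger_gap: 0.0133
```

```bash
python3 go.py .576 -.107 .164 .21
```

```text
t 5.93 d [-0.1 -0.2 -1.2] a [ 0.02  0.03 -0.27] pos [ 0.5761 -0.1068  0.1628] F [4.97 1.18 0.92] M [ 0.17 -0.82  0.1 ] gap 0.0133
```

Gripped now: gap 13.3 mm on the 14 mm bar, with a small side force. I'll turn it anticlockwise.

Call:
apply_moves(motion=[{"dx":0,"dy":0,"dz":0,"ax":0,"ay":0,"az":-5},{"dx":0,"dy":0,"dz":0,"ax":0,"ay":0,"az":-10},{"dx":0,"dy":0,"dz":0,"ax":0,"ay":0,"az":-15},{"dx":0,"dy":0,"dz":0,"ax":0,"ay":0,"az":-20},{"dx":0,"dy":0,"dz":0,"ax":0,"ay":0,"az":-25},{"dx":0,"dy":0,"dz":0,"ax":0,"ay":0,"az":-30}])

```text
t: 6.43
ee_pos: [0.5758, -0.1071, 0.1628]
orientation: [[-0.669, 0.743, -0.0], [0.743, 0.669, -0.001], [-0.0, -0.001, -1.0]]
force: [-2.7, -1.2, 0.0]
finger_gap: 0.013
```

```bash
python3 go.py .576 -.107 .164 1.35
```

```text
t 6.43 d [-0.   0.3 -1.2] a [-6.000e-02  1.000e-02 -3.535e+01] pos [ 0.5758 -0.1071  0.1628] F [-2.67 -1.25  0.02] M [-0.52  0.59 -0.07] gap 0.013
```

Call:
apply_moves(motion=[{"dx":0,"dy":0,"dz":0,"ax":0,"ay":0,"az":-5},{"dx":0,"dy":0,"dz":0,"ax":0,"ay":0,"az":-10},{"dx":0,"dy":0,"dz":0,"ax":0,"ay":0,"az":-15},{"dx":0,"dy":0,"dz":0,"ax":0,"ay":0,"az":-20},{"dx":0,"dy":0,"dz":0,"ax":0,"ay":0,"az":-25},{"dx":0,"dy":0,"dz":0,"ax":0,"ay":0,"az":-30},{"dx":0,"dy":0,"dz":0,"ax":0,"ay":0,"az":-35},{"dx":0,"dy":0,"dz":0,"ax":0,"ay":0,"az":-35.5}])

```text
t: 7.1
ee_pos: [0.5755, -0.1077, 0.1628]
orientation: [[-0.977, 0.212, -0.001], [0.212, 0.977, -0.002], [0.001, -0.002, -1.0]]
force: [-2.8, -4.3, -0.5]
finger_gap: 0.0132
```

```bash
python3 go.py .576 -.107 .164 1.36
```

```text
t 7.1 d [-0.3  0.8 -1.2] a [-0.13 -0.03 -0.14] pos [ 0.5755 -0.1077  0.1628] F [-2.82 -4.32 -0.53] M [-0.91  0.47 -0.01] gap 0.0132
```

Call:
apply_moves(motion=[{"dx":0,"dy":0,"dz":0,"ax":0,"ay":0,"az":0},{"dx":0,"dy":0,"dz":0,"ax":0,"ay":0,"az":0},{"dx":0,"dy":0,"dz":0,"ax":0,"ay":0,"az":0},{"dx":0,"dy":0,"dz":-5,"ax":0,"ay":0,"az":0},{"dx":0,"dy":0,"dz":-15,"ax":0,"ay":0,"az":0},{"dx":0,"dy":0,"dz":-35,"ax":0,"ay":0,"az":0},{"dx":0,"dy":0,"dz":-65,"ax":0,"ay":0,"az":0},{"dx":0,"dy":0,"dz":-80,"ax":0,"ay":0,"az":0}], hand=0)

```text
t: 7.77
ee_pos: [0.5761, -0.1076, 0.2471]
orientation: [[-0.977, 0.212, 0.002], [0.212, 0.977, -0.003], [-0.003, -0.002, -1.0]]
force: [0.1, 0.3, 1.2]
finger_gap: 0.0852
```

```bash
python3 go.py .484 -.127 .20 .21;  python3 - <<'E'
from h import *
for n,b in (("top",(180,270,300,420)),("scene",(150,270,220,380))):
    p,d=vision.grab_frame(n); np.save(f"pics/{n}3.npy",d); a=p[b[0]:b[1],b[2]:b[3],::-1]; a=np.clip((a/255.)**.5*255*1.2,0,255).astype(np.uint8)
    cv2.imwrite(f"pics/{n}3.png",cv2.resize(a,(640,int(640*a.shape[0]/a.shape[1])),interpolation=2))
    P=cloud(n,d); k=(P[...,2]>.205)&(P[...,2]<.232)&(np.hypot(P[...,0]-.576,P[...,1]+.107)<.05); print(n,cv2.minAreaRect(P[k][:,:2].astype(np.float32)*1000),k.sum())
E
```

```text
t 7.77 d [ 86.1 -38.4  46.9] a [-1.000e-02  2.200e-01  6.574e+01] pos [ 0.5761 -0.1076  0.2471] F [0.13 0.28 1.21] M [-0.01  0.02  0.03] gap 0.0852
top ((564.7788696289062, -106.7742691040039), (13.397242546081543, 30.01445770263672), 76.6636734008789) 59
scene ((575.700927734375, -106.20819091796875), (21.98839569091797, 50.84858703613281), 82.41968536376953) 129
```

View pics/scene3.png

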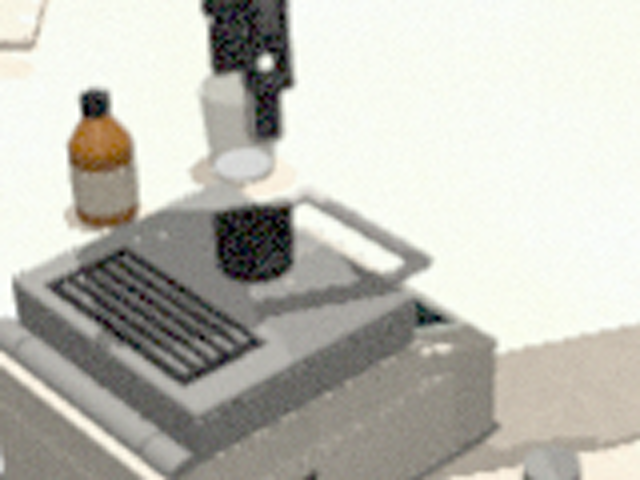

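The knob bar reads 76.7° in world axes, i.e. 64.7° (about 1.13 rad) from locked, so it is unlocked and the lid is still shut. Next I'll go above the handle with the fingers half open.

Call:
apply_moves(motion=[{"dx":10,"dy":-4,"dz":0,"ax":0,"ay":0,"az":7},{"dx":25,"dy":-11,"dz":0,"ax":0,"ay":0,"az":14},{"dx":40,"dy":-18,"dz":0,"ax":0,"ay":0,"az":21},{"dx":55,"dy":-25,"dz":0,"ax":0,"ay":0,"az":28},{"dx":70,"dy":-31,"dz":0,"ax":0,"ay":0,"az":35},{"dx":86,"dy":-38.4,"dz":10,"ax":0,"ay":0,"az":42},{"dx":86,"dy":-38.4,"dz":20,"ax":0,"ay":0,"az":49},{"dx":86,"dy":-38.4,"dz":30,"ax":0,"ay":0,"az":56},{"dx":86,"dy":-38.4,"dz":40,"ax":0,"ay":0,"az":62},{"dx":86,"dy":-38.4,"dz":47,"ax":0,"ay":0,"az":65.7}], hand=0.5)

```text
t: 8.7
ee_pos: [0.4843, -0.1271, 0.1982]
orientation: [[-0.203, 0.979, 0.003], [0.979, 0.203, -0.003], [-0.004, 0.003, -1.0]]
force: [0.7, -0.4, -0.9]
finger_gap: 0.0426
```

```bash
python3 go.py .484 -.127 .115 .21;  python3 - <<'E'
from h import *
for n,b in (("top",(180,300,280,440)),("scene",(130,250,240,400))):
    p,d=vision.grab_frame(n); np.save(f"pics/{n}4.npy",d); a=p[b[0]:b[1],b[2]:b[3],::-1]; a=np.clip((a/255.)**.5*255*1.2,0,255).astype(np.uint8)
    cv2.imwrite(f"pics/{n}4.png",cv2.resize(a,(640,int(640*a.shape[0]/a.shape[1])),interpolation=2))
    P=cloud(n,d)
    for z in np.arange(.2,.3,.01):
        k=(abs(P[...,2]-z)<.005)&(np.hypot(P[...,0]-.484,P[...,1]+.127)<.065); q=P[k]; print(n,z.round(2),k.sum(),q.min(0)[:2].round(3) if len(q) else 0,q.max(0)[:2].round(3) if len(q) else 0)
E
```

```text
t 8.7 d [ 0.4 -0.5 83.2] a [ 0.16  0.2  -0.32] pos [ 0.4843 -0.1271  0.1982] F [ 0.7  -0.42 -0.87] M [ 0.03  0.05 -0.02] gap 0.0426
top 0.2 0 0 0
top 0.21 0 0 0
top 0.22 0 0 0
top 0.23 0 0 0
top 0.24 2 [ 0.448 -0.131] [ 0.456 -0.123]
top 0.25 0 0 0
top 0.26 0 0 0
top 0.27 2 [ 0.448 -0.128] [ 0.452 -0.123]
top 0.28 12 [ 0.436 -0.134] [ 0.451 -0.125]
top 0.29 14 [ 0.431 -0.149] [ 0.452 -0.124]
scene 0.2 0 0 0
scene 0.21 0 0 0
scene 0.22 0 0 0
scene 0.23 13 [ 0.459 -0.142] [ 0.51  -0.112]
scene 0.24 52 [ 0.447 -0.141] [ 0.517 -0.11 ]
scene 0.25 52 [ 0.446 -0.143] [ 0.519 -0.108]
scene 0.26 53 [ 0.448 -0.142] [ 0.519 -0.108]
scene 0.27 46 [ 0.433 -0.14 ] [ 0.518 -0.108]
scene 0.28 105 [ 0.426 -0.145] [ 0.537 -0.103]
scene 0.29 95 [ 0.425 -0.148] [ 0.54  -0.102]
```

View pics/scene4.png

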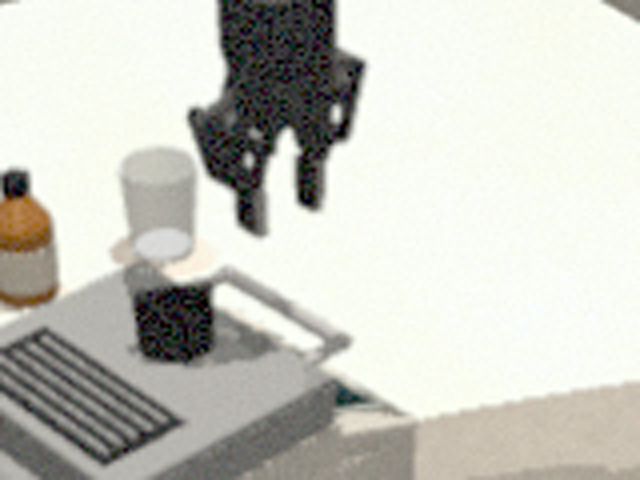

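View pics/top4.png

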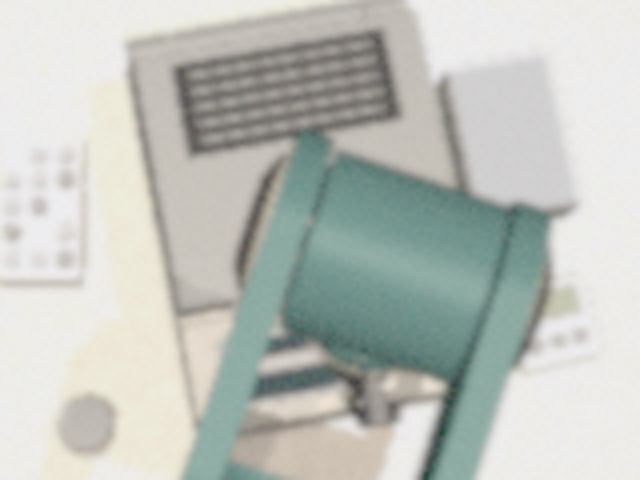

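The knob is seen unlocked. The fingers straddle above the handle at crop (255,230) and (310,205), with outer x extents of 0.447–0.518 centred on the bar. I'll descend and grip.

Call:
apply_moves(motion=[{"dx":0.4,"dy":-0.5,"dz":20,"ax":0,"ay":0,"az":0},{"dx":0.4,"dy":-0.5,"dz":40,"ax":0,"ay":0,"az":0},{"dx":0.4,"dy":-0.5,"dz":60,"ax":0,"ay":0,"az":0},{"dx":0.4,"dy":-0.5,"dz":75,"ax":0,"ay":0,"az":0},{"dx":0.4,"dy":-0.5,"dz":81,"ax":0,"ay":0,"az":0},{"dx":0.4,"dy":-0.5,"dz":83,"ax":0,"ay":0,"az":0}])

```text
t: 9.3
ee_pos: [0.4834, -0.1268, 0.1143]
orientation: [[-0.21, 0.978, 0.001], [0.978, 0.21, -0.002], [-0.002, 0.001, -1.0]]
force: [-0.2, -0.0, 0.1]
finger_gap: 0.0425
```

Call:
apply_moves(motion=[{"dx":0,"dy":0,"dz":0,"ax":0,"ay":0,"az":0},{"dx":0,"dy":0,"dz":0,"ax":0,"ay":0,"az":0},{"dx":0,"dy":0,"dz":0,"ax":0,"ay":0,"az":0},{"dx":0,"dy":0,"dz":0,"ax":0,"ay":0,"az":0},{"dx":0,"dy":0,"dz":0,"ax":0,"ay":0,"az":0},{"dx":0,"dy":0,"dz":0,"ax":0,"ay":0,"az":0}], hand=1, force=40)

```text
t: 9.8
ee_pos: [0.4836, -0.127, 0.1155]
orientation: [[-0.21, 0.978, 0.002], [0.978, 0.21, -0.003], [-0.003, 0.001, -1.0]]
force: [-4.4, -0.8, 6.9]
finger_gap: 0.0105
```

```bash
python3 go.py .484 -.127 .115 .21
```

```text
t 9.8 d [-0.1  0.4  0.5] a [0.08 0.17 0.07] pos [ 0.4836 -0.127   0.1155] F [-4.36 -0.8   6.91] M [-0.07  0.72 -0.03] gap 0.0105
```

```bash
python3 - <<'E'
import numpy as np
for a in np.arange(0,.91,.05): print(round(a,2),"dy",round(235-(235*np.cos(a)-25*np.sin(a)),1),"dz",-round(235*np.sin(a)+25*np.cos(a)-25,1))
E
```

```text
0.0 dy 0.0 dz -0.0
0.05 dy 1.5 dz -11.7
0.1 dy 3.7 dz -23.3
0.15 dy 6.4 dz -34.8
0.2 dy 9.7 dz -46.2
0.25 dy 13.5 dz -57.4
0.3 dy 17.9 dz -68.3
0.35 dy 22.8 dz -79.1
0.4 dy 28.3 dz -89.5
0.45 dy 34.3 dz -99.7
0.5 dy 40.8 dz -109.6
0.55 dy 47.7 dz -119.1
0.6 dy 55.2 dz -128.3
0.65 dy 63.0 dz -137.1
0.7 dy 71.4 dz -145.5
0.75 dy 80.1 dz -153.5
0.8 dy 89.2 dz -161.0
0.85 dy 98.7 dz -168.1
0.9 dy 108.5 dz -174.6
```

Call:
apply_moves(motion=[{"dx":0,"dy":1.0,"dz":-6,"ax":0,"ay":0,"az":0},{"dx":0,"dy":2,"dz":-15,"ax":0,"ay":0,"az":0},{"dx":0,"dy":3.7,"dz":-23.3,"ax":0,"ay":0,"az":0},{"dx":0,"dy":6.4,"dz":-34.8,"ax":0,"ay":0,"az":0},{"dx":0,"dy":9.7,"dz":-46.2,"ax":0,"ay":0,"az":0},{"dx":0,"dy":11.5,"dz":-52,"ax":0,"ay":0,"az":0},{"dx":0,"dy":11.5,"dz":-52,"ax":0,"ay":0,"az":0}])

```text
t: 10.38
ee_pos: [0.4953, -0.1245, 0.1697]
orientation: [[-0.21, 0.978, 0.003], [0.978, 0.21, -0.003], [-0.004, 0.002, -1.0]]
force: [-7.3, -2.9, 0.6]
finger_gap: 0.0102
```

```bash
python3 go.py .484 -.127 .115 .21;  python3 - <<'E'
from h import *
p,d=vision.grab_frame("scene"); b=(130,260,200,380); a=p[b[0]:b[1],b[2]:b[3],::-1]; a=np.clip((a/255.)**.5*255*1.2,0,255).astype(np.uint8)
cv2.imwrite(f"pics/scene5.png",cv2.resize(a,(640,int(640*a.shape[0]/a.shape[1])),interpolation=2))
E
```

```text
t 10.38 d [  0.2 -11.7  54.6] a [0.13 0.22 0.08] pos [ 0.4953 -0.1245  0.1697] F [-7.26 -2.91  0.56] M [-0.52  1.34 -0.04] gap 0.0102
```

View pics/scene5.png

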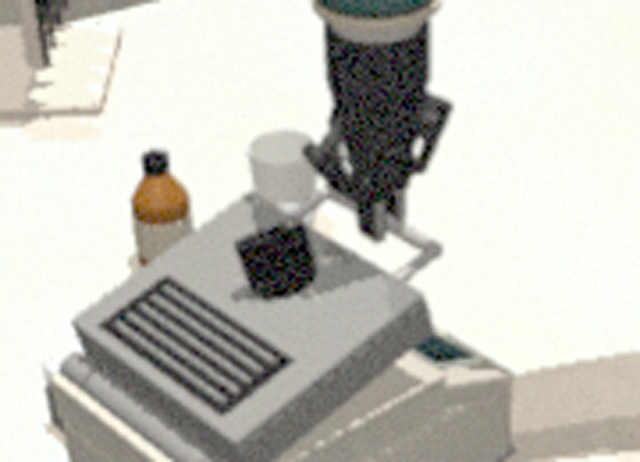

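The lid rises with the fingers (crop (375,220) on the bar), at about 0.24 rad. I'll carry on along the arc.

Call:
apply_moves(motion=[{"dx":0,"dy":4.5,"dz":-14,"ax":0,"ay":0,"az":0},{"dx":0,"dy":9.5,"dz":-25,"ax":0,"ay":0,"az":0},{"dx":0,"dy":15,"dz":-35.3,"ax":0,"ay":0,"az":0},{"dx":0,"dy":21,"dz":-45.5,"ax":0,"ay":0,"az":0},{"dx":0,"dy":27.5,"dz":-55.4,"ax":0,"ay":0,"az":0},{"dx":0,"dy":34.5,"dz":-64.9,"ax":0,"ay":0,"az":0},{"dx":0,"dy":42,"dz":-74.1,"ax":0,"ay":0,"az":0},{"dx":0,"dy":42,"dz":-74.1,"ax":0,"ay":0,"az":0}])

```text
t: 11.1
ee_pos: [0.5369, -0.1156, 0.2458]
orientation: [[-0.21, 0.978, 0.004], [0.978, 0.21, -0.004], [-0.005, 0.003, -1.0]]
force: [-10.9, -4.6, 8.7]
finger_gap: 0.0103
```

```bash
cat > ang.py <<'E'
from h import *
import sys
from scipy.optimize import brentq
s=env.sense(); e=np.array(s["ee_pos"]); d=e-[.4836,-.127,.1155]; yw=.21
dy=d[:2]@[np.cos(yw),np.sin(yw)]*1000; dz=d[2]*1000; lat=d[:2]@[-np.sin(yw),np.cos(yw)]*1000
az=brentq(lambda a:235*np.sin(a)+25*np.cos(a)-25-dz,-.1,1.2); ay=brentq(lambda a:235-235*np.cos(a)+25*np.sin(a)-dy,-.1,1.2)
print("t",round(s["t"],2),"rise",dz.round(1),"back",dy.round(1),"lat",lat.round(1),"a from z",round(az,3),"a from y",round(ay,3),"F",np.round(s["force"],1),"M",np.round(s["moment"],2),"gap",round(s["finger_gap"],4))
n="scene"; p,D=vision.grab_frame(n); i=sys.argv[1]
b=(100,260,190,390); a=p[b[0]:b[1],b[2]:b[3],::-1]; a=np.clip((a/255.)**.5*255*1.2,0,255).astype(np.uint8)
cv2.imwrite(f"pics/scene{i}.png",cv2.resize(a,(640,int(640*a.shape[0]/a.shape[1])),interpolation=2))
# lid top plane fit in cycler xz (patch over rear vents/top)
P=cloud(n,D); c,s_=np.cos(yw),np.sin(yw); q=P-np.array([.5909,-.1037,0]); X=q[...,:2]@[c,s_]; Y=q[...,:2]@[-s_,c]; Z=q[...,2]-.135
u=-(X-.125) # forward of hinge
m=(D>0)&(Y>.035)&(Y<.085)&(u>-.1)&(u<.25)&(Z>.02)&(Z<.3)
U,V=u[m],Z[m]
best=None
for a in np.arange(0,1.2,.005):
    h=V*np.cos(a)-U*np.sin(a); f=U*np.cos(a)+V*np.sin(a); k=(abs(h-.04)<.004)&(f>.02)&(f<.19); 
    if best is None or k.sum()>best[0]: best=(k.sum(),a)
print("lid plane angle",best)
E
python3 ang.py 6
```

```text
t 11.1 rise 130.3 back 54.5 lat 0.1 a from z 0.611 a from y 0.596 F [-10.9  -4.6   8.7] M [-0.6   1.98 -0.04] gap 0.0103
lid plane angle (np.int64(1076), np.float64(0.595))
```

View pics/scene6.png

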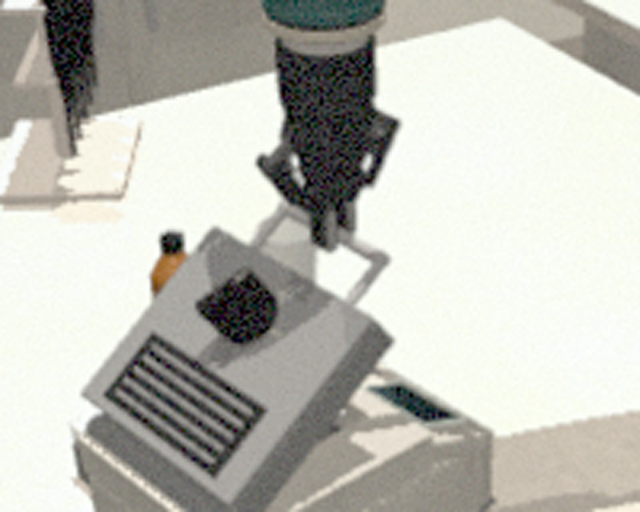

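The lid-plane angle is 0.595, which agrees with the arc (0.60–0.61). The held force is radial, from a mismatch of about 1–2 mm. Next I'll go past balance to about 0.80.

Call:
apply_moves(motion=[{"dx":0,"dy":5,"dz":-6.5,"ax":0,"ay":0,"az":0},{"dx":0,"dy":11,"dz":-13,"ax":0,"ay":0,"az":0},{"dx":0,"dy":17,"dz":-19,"ax":0,"ay":0,"az":0},{"dx":0,"dy":23,"dz":-25,"ax":0,"ay":0,"az":0},{"dx":0,"dy":28,"dz":-29.5,"ax":0,"ay":0,"az":0},{"dx":0,"dy":32.5,"dz":-33.5,"ax":0,"ay":0,"az":0},{"dx":0,"dy":32.5,"dz":-33.5,"ax":0,"ay":0,"az":0},{"dx":0,"dy":32.5,"dz":-33.5,"ax":0,"ay":0,"az":0}])

```text
t: 11.82
ee_pos: [0.5688, -0.1088, 0.2791]
orientation: [[-0.21, 0.978, 0.003], [0.978, 0.21, -0.005], [-0.005, 0.002, -1.0]]
force: [3.3, -3.8, -2.2]
finger_gap: 0.0103
```

```bash
python3 ang.py 7
```

```text
t 11.82 rise 163.6 back 87.2 lat 0.0 a from z 0.818 a from y 0.789 F [ 3.3 -3.8 -2.2] M [-0.69 -0.51 -0.  ] gap 0.0103
lid plane angle (np.int64(1097), np.float64(0.78))
```

View pics/scene7.png

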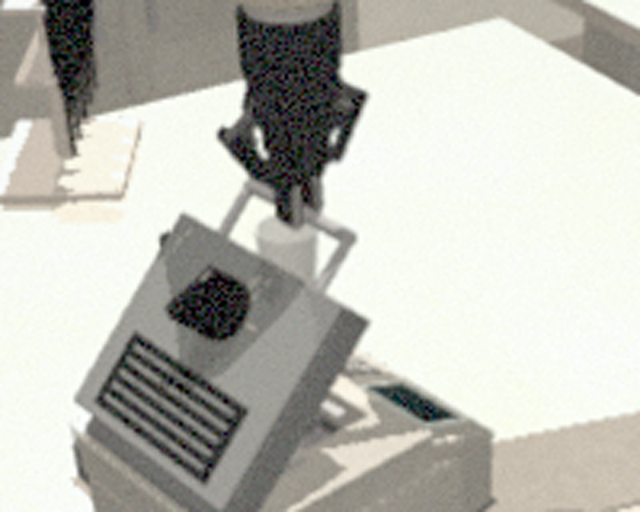

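The lid reads 0.78–0.80, still held with a gap of 10.3 mm. I'll add a couple of degrees for margin, hold, and then ease down.

Call:
apply_moves(motion=[{"dx":0,"dy":3,"dz":-2.5,"ax":0,"ay":0,"az":0},{"dx":0,"dy":6.5,"dz":-5,"ax":0,"ay":0,"az":0},{"dx":0,"dy":6.5,"dz":-5,"ax":0,"ay":0,"az":0},{"dx":0,"dy":6.5,"dz":-5,"ax":0,"ay":0,"az":0},{"dx":0,"dy":6.5,"dz":-5,"ax":0,"ay":0,"az":0}])

```text
t: 12.28
ee_pos: [0.5753, -0.1074, 0.2842]
orientation: [[-0.21, 0.978, 0.003], [0.978, 0.21, -0.005], [-0.005, 0.002, -1.0]]
force: [1.3, -4.7, -1.9]
finger_gap: 0.0102
```

```bash
python3 ang.py 8
```

```text
t 12.28 rise 168.7 back 93.7 lat 0.0 a from z 0.855 a from y 0.824 F [ 1.3 -4.7 -1.9] M [-0.62 -0.1   0.  ] gap 0.0102
lid plane angle (np.int64(1094), np.float64(0.8200000000000001))
```

Call:
apply_moves(motion=[{"dx":0,"dy":-4.5,"dz":3.5,"ax":0,"ay":0,"az":0},{"dx":0,"dy":-9,"dz":7.4,"ax":0,"ay":0,"az":0},{"dx":0,"dy":-13.4,"dz":11.4,"ax":0,"ay":0,"az":0},{"dx":0,"dy":-17.6,"dz":15.4,"ax":0,"ay":0,"az":0},{"dx":0,"dy":-21.8,"dz":19.4,"ax":0,"ay":0,"az":0},{"dx":0,"dy":-25.8,"dz":23.4,"ax":0,"ay":0,"az":0},{"dx":0,"dy":-29.6,"dz":27.3,"ax":0,"ay":0,"az":0},{"dx":0,"dy":-33.4,"dz":31.2,"ax":0,"ay":0,"az":0},{"dx":0,"dy":-37,"dz":34.8,"ax":0,"ay":0,"az":0},{"dx":0,"dy":-40.2,"dz":38.1,"ax":0,"ay":0,"az":0}])

```text
t: 13.17
ee_pos: [0.5356, -0.1159, 0.2452]
orientation: [[-0.21, 0.978, 0.003], [0.978, 0.21, -0.004], [-0.005, 0.002, -1.0]]
force: [2.0, 1.3, -1.7]
finger_gap: 0.0105
```

Call:
apply_moves(motion=[{"dx":0,"dy":0,"dz":0,"ax":0,"ay":0,"az":0},{"dx":0,"dy":0,"dz":0,"ax":0,"ay":0,"az":0},{"dx":0,"dy":0,"dz":0,"ax":0,"ay":0,"az":0},{"dx":0,"dy":0,"dz":0,"ax":0,"ay":0,"az":0}])

```text
t: 13.5
ee_pos: [0.5357, -0.1159, 0.2453]
orientation: [[-0.21, 0.978, 0.003], [0.978, 0.21, -0.004], [-0.005, 0.002, -1.0]]
force: [-1.4, -0.1, 1.1]
finger_gap: 0.0107
```

```bash
python3 ang.py 9; python3 - <<'E'
from h import *
p,d=vision.grab_frame("top"); cv2.imwrite("pics/top9.png",cv2.convertScaleAbs(p[:,:,::-1],alpha=1.4)); print(np.abs(env.sense()["dq"]).max())
E
```

```text
t 13.5 rise 129.8 back 53.3 lat 0.0 a from z 0.608 a from y 0.588 F [-1.4 -0.1  1.1] M [ 0.01  0.17 -0.02] gap 0.0107
lid plane angle (np.int64(1078), np.float64(0.585))
0.002687132256983839
```

View pics/scene9.png

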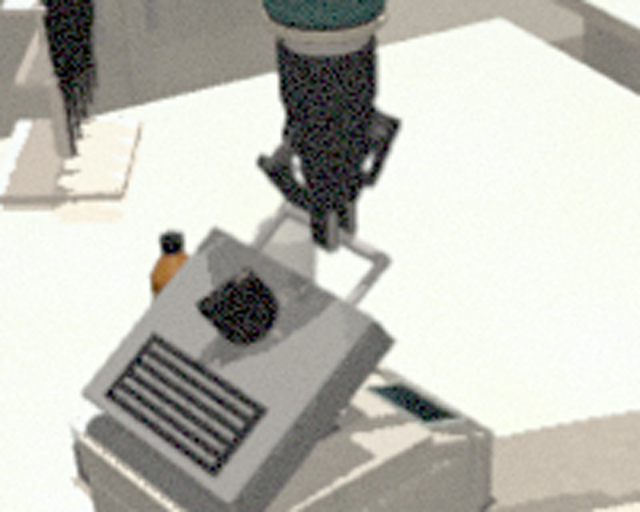

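View pics/top9.png

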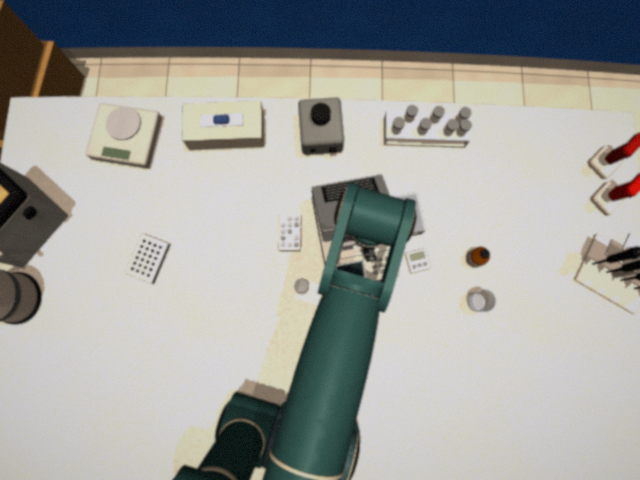

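The lid is at about 0.59 rad, held by the bar at crop (330,240), with the knob still turned. The bench items sit where they were: jar (302,286), rack (290,232), timer (417,260), bottle (478,257), beaker (480,299). I'll hand in.

```bash
python3 - <<'E'
from plant import env
print(env.sign_off())
E
```

```text
the job is handed in; nothing more can be done
None
```

The lock knob is unlocked, and the lid is held by its handle at about 0.59 rad, roughly 6° below its balance point. I handed the job in at about 13.5 s; sign-off gives no verdict.

- **Knob:** I turned it anticlockwise about 66°. After I let go, its bar measured about 1.13 rad from locked in the top view, with the lid still shut. I saw it still turned at the end, but did not measure it again.
- **Lid:** I pinched the handle bar, raised the lid to about 0.82 rad, then eased it down slowly. The last checks were 0.585 rad from the lid surface in the depth image and 0.588 to 0.608 rad from the arm's travel. The arm was still, with the fingers 10.7 mm apart on the 12 mm bar.
- **Other items:** the jar, rack, timer, bottle and beaker look unmoved in the final picture. The cooling block was partly hidden by the arm, and I did not check the tip box.

**Failed or disagreed:**
- The first try at the knob closed on nothing, because the real fingertips sit about 28 mm above the reported tool point. I corrected for that, and nothing was disturbed.
- The finger gap read about 1 to 2 mm under the nominal bar sizes.
- A sideways force of about 12 N built up on the way up, from a small mismatch in the arc. It was down to about 1 to 2 N at the end.

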